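# Hang the roasting drum on its spit

### The arm

A 6-joint arm with a two-finger parallel gripper is mounted at the origin on a cart in front of the work surface, level with it; the furniture and walls round the work are solid. World frame = base frame: x ahead of the robot, y to its left, z up, the work surface at z = 0. Lengths are in mm, angles in rad, forces in N, time in s.
With the tool pointing down it reaches from about 300 to 875 mm from the base axis. Payload 4.2 kg.
Tool frame: the origin (TCP) lies on the centre line of the jaws, within the pads' length; the fingertips stand nose_length ahead of it and the grasp point (between the pads) lies 8 mm behind it (nose_length is the distance from the TCP to the fingertips, in mm); z points along the fingers, y is the line along which they close (so a half turn about z gives the same grasp; the last joint's range is limited). The gripper opens to 85 mm and grips with 20 to 120 N. Pads are 22 mm wide; open, the fingers measure 114 mm over their backs; the gripper's body (76 mm by 85 mm) begins 54 mm behind the grasp point. The pads swing forward as they close: fully open they stand 13 mm farther back than shut.
Start: joints at [-1.292, 0.32, 1.565, -0, 1.257, -0.02], TCP at [169.267, -549.535, 242.338] pointing down, gripper open.
Joint ranges: [-3.11, 3.11], [-0.84, 2.01], [0.21, 2.61], [-1.34, 4.49], [0.05, 2.63], [-2.56, 2.56]. Speed limits (rad/s): [2.57, 2.57, 3.14, 3.14, 3.14, 3.14].

### API

Orientations are given as a 3x3 rotation matrix whose columns are the frame's x, y, z axes.
In Python, from bench import state, snapshot, get_calibration, hand_in, nose_length gives the robot as it stands.
- The arm moves only by the tool drive_tool, never from a script. Its argument "steps" is a list of rows, each an object with "claw": the opening, from 0 (shut) to 1 (fully open); "offset": the shift along the tool's x, y, z in mm, a list of three; "delta_rot": the turn, a rotation vector about the tool's x, y, z in degrees, a list of three. A call has 1 to 20 rows; each row is the pose to reach, as a shift and turn from the pose commanded when the call began, along the tool's axes at that moment; what a row does not reach only later rows make up. A row lasts 1/8 s, in which the tool goes at most 62.5 mm and 10.7 degrees, less where a joint would pass 70% of its speed; a pose out of reach is approached as far as the arm can. A call with a gripper value outside its range is refused whole. The fingers move at their own pace and stop on an object; the grip force is fixed at half the most. Time passes only in rows, so rows that repeat a pose let the fingers close. It gives the time, the measured TCP pose, the force, the opening and the grip force at its end, in the units of the state.
- state(): the state, without advancing time (a new reading comes with each control period).
- snapshot(name): name is "scene" or "top" or "wrist"; returns the picture (480x640x3 uint8, red, green, blue); there is no depth.
- get_calibration(name): a dict with "fx", "fy", "cx", "cy" (pixels), "R" (3x3) and "t" (3): a world point X has camera coordinates R X + t. Camera axes: x right, y down, z forward; pixel columns grow to the right and rows downward; lengths in mm; the calibration is good to about 2 mm. A picture is of the moment at which its call begins: read the wrist's pose just before it. get_calibration takes no time and is no camera call; for the wrist camera it gives the pose at the moment of the call.
- hand_in(): hands the job in; it is judged then, once.
The state is a dict: "t": time; "joint_pos": joint angles; "qvel": joint speeds; "effort": joint torques, N m; "eef_pos": TCP position; "ee_rot": TCP orientation; "ft_force": force on the tool from outside, world axes, zero at the start; "wrist_torque": the same for the moment, N m; "gripper_width": finger opening in mm; "finger_force": force on a finger pad.
Only numpy, scipy, OpenCV 4.12 (cv2) and the standard library are available. Lean on these libraries where they do the work, as an engineer would, in place of code of your own. Each camera call takes 0.05 s, during which the arm holds its last target. There are 200 camera calls.

### The job

Pick up the roasting spit by its wooden grip, thread it through the bearing of the small cage drum in the tray, lift the drum out on it, and lay the spit in the two forks of the stand, one fork at its neck and the other near its tip, with the drum hanging free between them. The bearing slides sideways in the drum and may sit off centre, so look or feel for the hole. The drum is clean for food: do not touch it with the gripper, and do not disturb the other things on the worktop.

Things in the scene. Friction and masses are not known exactly. Their poses are not given: they have to be found in the camera images.
- spit: Steel roasting spit lying level. Origin on its axis at the collar's front face, local +x to the tip. In mm: round rod 12 dia. x 0 to 130 (end bevelled to 10 dia. over 2); collar 22 dia. x -6 to 0; neck 12 dia. x -36 to -6; square dark wooden grip 22 x 22, sides along local y and z, x -102 to -36, end button to -106. Axis 11 mm above the worktop at the start. 0.18 kg, centre of mass near x=-30.
- spit_tip (a point): Centre of the tip end of the rod (spit x=+130 mm).
- spit_neck (a point): Point on the spit's axis in the middle of the neck (spit x=-21 mm), which belongs in one fork.
- spit_front (a point): Point on the spit's axis near the tip (spit x=+110 mm), which belongs in the other fork.
- drum: Loose steel cage drum in the tray, about 0.26 kg: 84 mm long (local x, faces at x=-42 and +42), 76 wide (y), 62 high (z). Origin at the centre of its underside. A tube with a 14.5 x 14.5 mm square bore standing on its edge (diamond-wise) runs right through along x, bore centre at z=40 mm and anywhere from y=-12 to +12 mm: this offset is not measured and must be seen or felt.
- drum_mid (a point): Point on the drum's middle plane, midway between its faces, 40 mm above its underside (not on the offset bore). The bore's tube and the dark bearing plate at each end (54 x 32 mm) are one part that slides along local y in guides; about 4 N of side force moves it. Beside the bore the end is solid: a missed rod stops at the face.
- tray: Fixed steel tray 100 x 92 mm. Origin at worktop level under its centre, z up; floor at z=10 mm. The drum lies on it with the same x direction, 1.5 to 2.5 mm loose. Rims reach z=18 mm at -x, 24 at the sides; at +x two posts (to z=58, |y| 23 to 39 mm) keep the drum from being pushed away: thread from -x towards +x, the tip coming out between the posts.
- stand: Fixed stand: dark wooden base 170 x 60 x 8 mm, two upright forked steel posts 8 mm thick at local x=-65.5 and +65.5 mm. Origin at the centre of its underside, x through both forks, z up. Slots 15 mm wide with flared mouths, tops about 118 mm high; a 12 mm rod resting in both has its axis at z=90 mm. The spit may lie either way round.
- seat_a (a point): Axis of a seated rod in the fork at stand x=-65.5 mm, 90 mm high.
- seat_b (a point): Axis of a seated rod in the fork at stand x=+65.5 mm, 90 mm high.
- salt_shaker: Loose salt shaker, 44 mm wide, 90 mm high; bystander. Origin at the centre of its underside.
- cup: Loose striped espresso cup, 65 x 88 mm with handle, 50 mm high; bystander. Origin at the centre of its underside.
- fish_tin: Loose flat fish tin, 63 x 105 mm, 24 mm high; bystander. Origin at the centre of its underside.
- garlic: Loose garlic bulb, about 60 mm across and 58 mm high; bystander. Origin under its centre.

How it is judged:
By the outcome, as a careful person would: the job done as asked, in the order asked, and still so for the second after the job is handed in, with the robot touching nothing.
It also fails if it takes over 72 s, if anything falls off the work surface, if the arm or the gripper's body presses on something with over 40 N, if the wrist force passes 120 N, or if a joint passes its speed limit or range.

## Working session

There is one attempt and no reset: what is moved stays moved. The work goes in short steps, Python scripts to look and compute and a tool call to move; the robot and the scene stay as the last step left them, time stands still between calls to the robot, and variables do not carry over. Pictures are saved under pics/ and viewed, at most 10 in all, crops included, and the job is handed in when it is done.

Besides the shell and the picture viewer there is one more tool, called after ">>>" in YAML: its name, and indented under it one key for each argument. drive_tool: Moves the arm, as the interface text tells. Its arguments: {"type":"object","properties":{"steps":{"type":"array","items":{"type":"object","properties":{"claw":{"type":"number"},"offset":{"type":"array","items":{"type":"number"}},"delta_rot":{"type":"array","items":{"type":"number"}}}}}},"required":["steps"]}

```bash
ls; mkdir -p pics; python3 - <<'E'
from bench import *
import cv2,numpy as np
print(state()); print(nose_length if not callable(nose_length) else nose_length())
a=snapshot("scene");b=snapshot("top")
cv2.imwrite("pics/scene0.png",a[:,:,::-1]);cv2.imwrite("pics/top0.png",b[:,:,::-1])
for n in("scene","top","wrist"):print(n,get_calibration(n))
E
```

```text
pics
{'t': 0.0, 'joint_pos': array([-1.29200113e+00,  3.20313624e-01,  1.56567054e+00, -5.68672550e-06,
        1.25740842e+00, -2.00165231e-02]), 'qvel': array([ 2.63218113e-03, -1.46753201e-05,  1.06547072e-03, -8.16083510e-04,
       -8.21249028e-05,  1.21304921e-03]), 'effort': array([-1.64724544e-03, -4.15531683e+01, -2.34166270e+01, -3.70307100e-05,
        8.33540107e-03,  4.34491355e-06]), 'eef_pos': array([ 169.13595521, -549.08512307,  241.4730626 ]), 'ee_rot': array([[ 9.55686466e-01,  2.94386019e-01, -5.00536810e-04],
       [ 2.94386443e-01, -9.55684902e-01,  1.72894037e-03],
       [ 3.06204010e-05, -1.79967616e-03, -9.99998380e-01]]), 'ft_force': array([0.35360777, 0.11953721, 0.31056983]), 'wrist_torque': array([-0.01084795,  0.04997265, -0.0044832 ]), 'finger_force': 0.0, 'gripper_width': 85.47767961461595}
11.0
scene {'fx': 443.99307680168914, 'fy': 443.99307680168914, 'cx': 313.585789085283, 'cy': 235.2549949826766, 'R': array([[ 0.84530691, -0.53390569, -0.02002333],
       [-0.38397827, -0.58102093, -0.71761784],
       [ 0.37150628,  0.61429584, -0.69614919]]), 't': array([-528.37848206,  277.13601102,  758.43753232])}
top {'fx': 540.7299662427412, 'fy': 540.7299662427412, 'cx': 323.6099499850417, 'cy': 230.745932485005, 'R': array([[-0.02583825, -0.99927536, -0.02794894],
       [-0.99719616,  0.02772849, -0.06950507],
       [ 0.07022969,  0.02607469, -0.99719   ]]), 't': array([  -5.07093097,  604.9646615 , 1378.45359281])}
wrist {'fx': 421.2480863226518, 'fy': 421.2480863226518, 'cx': 326.87832876224826, 'cy': 234.89431617794403, 'R': array([[ 0.29420347, -0.95574221, -0.00106539],
       [-0.92126451, -0.28388666,  0.26585722],
       [-0.25439342, -0.07723461, -0.96401183]]), 't': array([-575.05250246,  -34.19707829,  378.18256962])}
```

View pics/scene0.png

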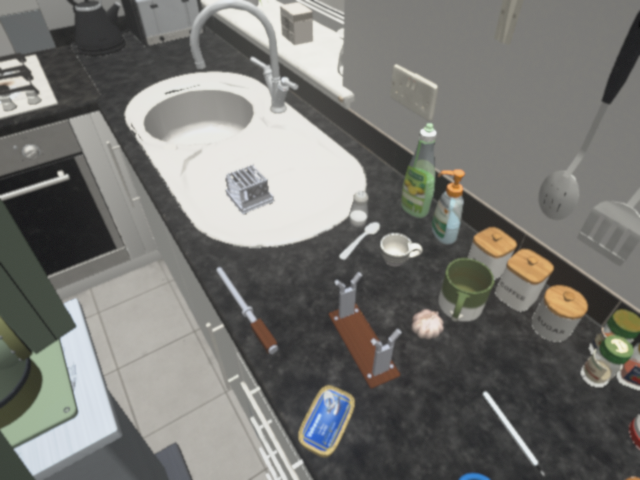

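View pics/top0.png

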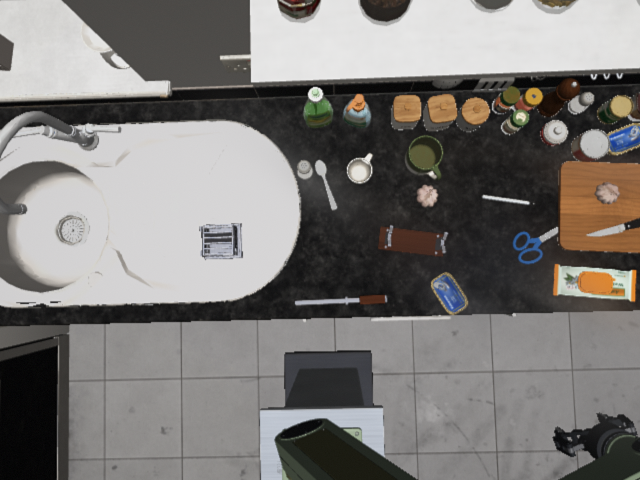

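The scene picture shows the spit from (220,270) to (272,350), the drum at (249,188), and the stand at (363,345). In the top picture the spit runs from its tip at (296,302) to the grip end at (387,299), with the drum at (221,241) and the stand at (413,241). Next I'll enlarge the drum and work out rough positions.

```bash
cat > h.py <<'E'
import numpy as np,cv2
from bench import *
def ray(c,u,v):
    d=np.array([(u-c["cx"])/c["fx"],(v-c["cy"])/c["fy"],1.]);R=c["R"];return -R.T@c["t"],R.T@d
def onz(c,u,v,z):
    o,d=ray(c,u,v);return o+d*(z-o[2])/d[2]
def tri(obs):
    A=np.zeros((3,3));b=np.zeros(3);L=[]
    for c,u,v in obs:
        o,d=ray(c,u,v);d=d/np.linalg.norm(d);P=np.eye(3)-np.outer(d,d);A+=P;b+=P@o;L.append((P,o))
    x=np.linalg.solve(A,b);return x,[float(np.linalg.norm(P@(x-o))) for P,o in L]
def proj(c,X):
    p=c["R"]@np.asarray(X,float)+c["t"];return np.array([c["fx"]*p[0]/p[2]+c["cx"],c["fy"]*p[1]/p[2]+c["cy"]])
E
python3 - <<'E'
from h import *
t=get_calibration("top");s=get_calibration("scene")
for n,u,v,z in[("tip",296,302,11),("gripend",387,299,11),("drum",221,241,62),("stand",413,241,8),("salt",304,169,90),("tin",449,293,24),("garlic",427,195,30),("cup",359,170,50)]:print(n,onz(t,u,v,z).round())
for a,b in(((296,302),(219,269)),((387,299),(275,350))):print(tri([(t,*a),(s,*b)]))
T=cv2.imread("pics/top0.png");S=cv2.imread("pics/scene0.png")
r=lambda i,x0,y0,w,h:cv2.resize(i[y0:y0+h,x0:x0+w],(400,300),interpolation=cv2.INTER_CUBIC)
cv2.imwrite("pics/c1.png",np.vstack([np.hstack([r(T,190,215,64,48),r(S,217,158,64,48)]),np.hstack([r(T,366,205,96,72),r(S,315,265,100,130) if 0 else r(S,310,270,120,90)])]))
E
```

```text
tip [423.  55.  11.]
gripend [ 425. -180.   11.]
drum [583. 237.  62.]
stand [ 572. -252.    8.]
salt [755.  22.  90.]
tin [ 437. -336.   24.]
garlic [ 689. -290.   30.]
cup [ 755. -116.   50.]
(array([423.20572199,  54.64966001,  16.08927259]), [0.30226142643647486, 0.30226142643646653])
(array([ 427.15645025, -180.16343513,   16.81206219]), [2.3845894129435328, 2.384589412943533])
```

View pics/c1.png

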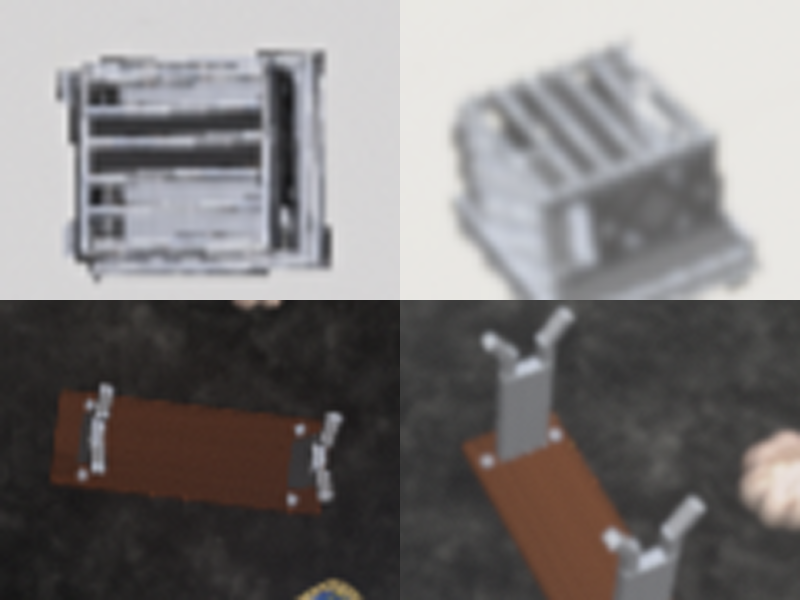

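```bash
cat >> h.py <<'E'
from scipy.spatial.transform import Rotation as Ro
def Rt(yaw=90,tilt=0):
    # tool x at world heading yaw (deg), z down; tilt about tool y (deg): + swings fingers toward +x tool... 
    a=np.deg2rad(yaw);x=np.array([np.cos(a),np.sin(a),0]);z=np.array([0,0,-1.]);R=np.c_[x,np.cross(z,x),z]
    return R@Ro.from_rotvec([0,np.deg2rad(tilt),0]).as_matrix()
def goal(p,R,s=None):
    s=s or state();E=s["ee_rot"]
    print("off",(E.T@(np.array(p)-s["eef_pos"])).round(1),"rot",Ro.from_matrix(E.T@R).as_rotvec(degrees=True).round(2))
def snap(n,f):
    c=get_calibration(n);i=snapshot(n);cv2.imwrite("pics/%s.png"%f,i[:,:,::-1]);np.savez("pics/%s.npz"%f,**{k:v for k,v in c.items()});return c
def cal(f): return dict(np.load("pics/%s.npz"%f))
E
python3 - <<'E'
from h import *
goal([500,-110,250],Rt(90))
E
```

```text
off [ 445.4 -322.3   -7.9] rot [-8.000e-02 -6.000e-02 -7.288e+01]
```

>>> drive_tool:
  steps:
    - {"claw": 1, "offset": [445, -322, -8], "delta_rot": [0, 0, -72.9]}
    - {"claw": 1, "offset": [445, -322, -8], "delta_rot": [0, 0, -72.9]}
    - {"claw": 1, "offset": [445, -322, -8], "delta_rot": [0, 0, -72.9]}
    - {"claw": 1, "offset": [445, -322, -8], "delta_rot": [0, 0, -72.9]}
    - {"claw": 1, "offset": [445, -322, -8], "delta_rot": [0, 0, -72.9]}
    - {"claw": 1, "offset": [445, -322, -8], "delta_rot": [0, 0, -72.9]}
    - {"claw": 1, "offset": [445, -322, -8], "delta_rot": [0, 0, -72.9]}
    - {"claw": 1, "offset": [445, -322, -8], "delta_rot": [0, 0, -72.9]}
    - {"claw": 1, "offset": [445, -322, -8], "delta_rot": [0, 0, -72.9]}
    - {"claw": 1, "offset": [445, -322, -8], "delta_rot": [0, 0, -72.9]}
    - {"claw": 1, "offset": [445, -322, -8], "delta_rot": [0, 0, -72.9]}
    - {"claw": 1, "offset": [445, -322, -8], "delta_rot": [0, 0, -72.9]}
    - {"claw": 1, "offset": [445, -322, -8], "delta_rot": [0, 0, -72.9]}

```text
t: 1.72
eef_pos: [499.2, -111.8, 250.4]
ee_rot: [[0.002, 1.0, -0.0], [1.0, -0.002, -0.0], [-0.0, -0.0, -1.0]]
ft_force: [0.2, 0.4, 0.4]
gripper_width: 85.6
finger_force: 0.0
```

```bash
python3 - <<'E'
from h import *
s=state();print(s["t"],s["eef_pos"],s["joint_pos"])
snap("wrist","w1")
goal([500,-200,200],Rt(90)); goal([583,100,220],Rt(90,-40));goal([583,100,220],Rt(90,40))
E
```

```text
1.725 [ 499.16711379 -111.78769088  250.37924453] [-2.42668870e-01  2.14308326e-01  1.69145350e+00 -2.25301777e-04
  1.23581531e+00 -2.41078124e-01]
off [-88.3   0.8  50.4] rot [ 0.01  0.01 -0.07]
off [211.8  83.4  30.4] rot [-2.000e-02 -3.999e+01 -7.000e-02]
off [211.8  83.4  30.4] rot [ 3.000e-02  4.001e+01 -7.000e-02]
```

View pics/w1.png

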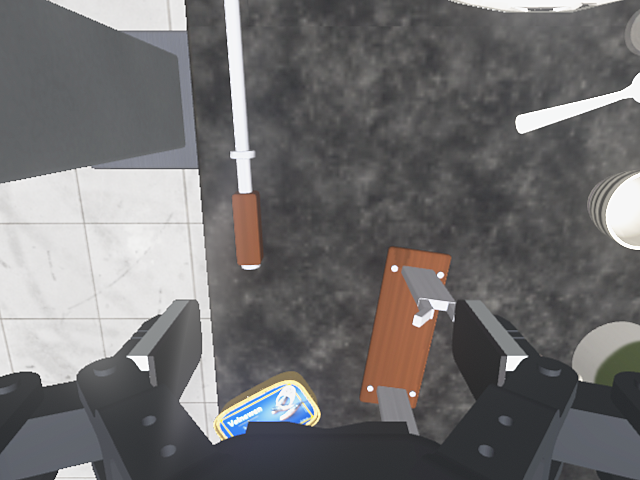

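The wrist view shows the spit's collar at (242,155) and its grip from (246,194) to (248,265). The stand base corners are at about (390,247), (451,257), (360,402) and (416,408). I'll look at the stand from above next.

>>> drive_tool:
  steps:
    - {"claw": 1, "offset": [-60, 25, 0], "delta_rot": [0, 0, 0]}
    - {"claw": 1, "offset": [-120, 50, 0], "delta_rot": [0, 0, 0]}
    - {"claw": 1, "offset": [-170, 75, 0], "delta_rot": [0, 0, 0]}
    - {"claw": 1, "offset": [-178, 75, 0], "delta_rot": [0, 0, 0]}
    - {"claw": 1, "offset": [-178, 75, 0], "delta_rot": [0, 0, 0]}
    - {"claw": 1, "offset": [-178, 75, 0], "delta_rot": [0, 0, 0]}

```text
t: 2.52
eef_pos: [574.2, -287.6, 250.7]
ee_rot: [[-0.001, 1.0, -0.0], [1.0, 0.001, 0.0], [0.0, -0.0, -1.0]]
ft_force: [0.4, 0.1, 0.0]
gripper_width: 85.9
finger_force: 0.0
```

```bash
python3 - <<'E'
from h import *
s=state();print(s["t"],s["eef_pos"])
snap("wrist","w2")
goal([583,60,250],Rt(90,-40));goal([583,250,250],Rt(90))
c=cal("w1")
for p in [(232,2),(242,155),(246,194),(249,266)]: print(onz(c,*p,11).round(1))
E
```

```text
2.525 [ 574.23659916 -287.6422821   250.67470654]
off [347.5   9.1   0.9] rot [ 4.000e-02 -4.001e+01  7.000e-02]
off [537.5   9.4   0.9] rot [ 0.01 -0.01  0.08]
[424.6  44.   11. ]
[425.9 -75.5  11. ]
[ 427.6 -109.7   11. ]
[ 426.8 -177.5   11. ]
```

View pics/w2.png

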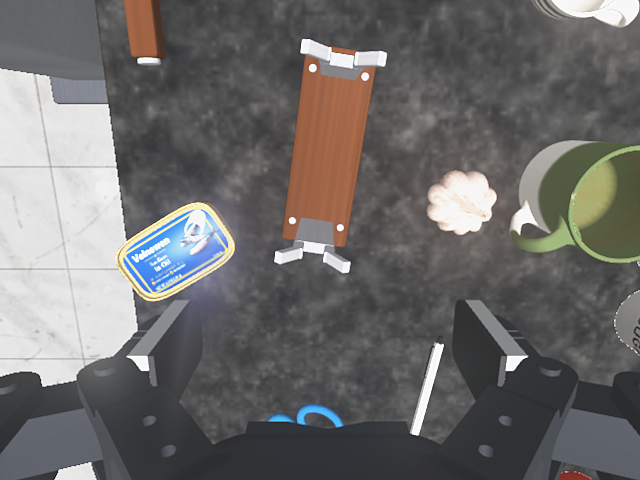

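The stand view puts the fork seats at about (343,60) and (313,248), and the base screws at (313,68), (365,76), (292,220) and (340,227).

```bash
python3 - <<'E'
from h import *
c=cal("w2");w1=cal("w1")
sc=[onz(c,*p,8) for p in [(313,68),(365,76),(292,220),(340,227)]]
sc1=[onz(w1,*p,8) for p in [(394,268),(440,275),(370,389),(412,394)]]
for S in(sc,sc1):
  m=np.mean(S,0);d=(S[0]+S[1]-S[2]-S[3]);print("stand",m.round(1),np.degrees(np.arctan2(d[1],d[0])).round(2),np.linalg.norm(d)/2)
f=[onz(c,343,60,84),onz(c,313,248,84)];d=f[0]-f[1];print("forks",f,np.linalg.norm(d),np.degrees(np.arctan2(d[1],d[0])),(f[0]+f[1])/2)
t=get_calibration("top")
T=cv2.imread("pics/top0.png")
for X in f: print(proj(t,X))
E
```

```text
stand [ 574.7 -248.4    8. ] 81.27 131.41580800019037
stand [ 574.7 -249.7    8. ] 81.54 132.2512030375192
forks [array([ 585.15149815, -183.68822271,   84.        ]), array([ 564.35500325, -313.29518633,   84.        ])] 131.26484380258194 80.8841295203807 [ 574.7532507  -248.49170452   84.        ]
[389.02478188 235.02060507]
[442.29061315 242.02670089]
```

>>> drive_tool:
  steps:
    - {"claw": 1, "offset": [60, 2, 0], "delta_rot": [0, -10, 0]}
    - {"claw": 1, "offset": [120, 4, 0], "delta_rot": [0, -20, 0]}
    - {"claw": 1, "offset": [180, 6, 0], "delta_rot": [0, -30, 0]}
    - {"claw": 1, "offset": [240, 9, 0], "delta_rot": [0, -40, 0]}
    - {"claw": 1, "offset": [300, 9, 0], "delta_rot": [0, -40, 0]}
    - {"claw": 1, "offset": [347, 9, 0], "delta_rot": [0, -40, 0]}
    - {"claw": 1, "offset": [347, 9, 0], "delta_rot": [0, -40, 0]}
    - {"claw": 1, "offset": [347, 9, 0], "delta_rot": [0, -40, 0]}
    - {"claw": 1, "offset": [347, 9, 0], "delta_rot": [0, -40, 0]}

```text
t: 3.7
eef_pos: [583.3, 57.0, 250.7]
ee_rot: [[0.001, 1.0, -0.0], [0.766, -0.001, -0.643], [-0.643, 0.0, -0.766]]
ft_force: [-0.7, 1.0, 0.2]
gripper_width: 85.2
finger_force: 0.0
```

```bash
python3 - <<'E'
from h import *
s=state();print(s["t"],s["eef_pos"],s["ee_rot"][:,2])
c=snap("wrist","w3");print(-c["R"].T@c["t"],c["R"][2])
print(proj(c,[583,195,50]),proj(c,[583,237,62]))
E
```

```text
3.7 [583.27634502  57.02787392 250.74497165] [-4.09906366e-04 -6.42897240e-01 -7.65952329e-01]
[583.96497812 192.5024977  308.2937698 ] [-0.00110544 -0.8233986  -0.56746236]
[ 324.25237171 -389.16824584] [ 322.98598404 -696.65042932]
```

The stand centre comes out at (574.7, -248.5) with yaw 81.1°. The forks measure 131.3 mm apart, which matches the text. I tilted the wrong way, so I'll tilt towards +y instead.

```bash
python3 - <<'E'
from h import *
goal([583,115,110],Rt(90,50))
E
```

```text
off [134.9  -0.5  70.4] rot [ 3.000e-02  9.001e+01 -8.000e-02]
```

>>> drive_tool:
  steps:
    - {"claw": 1, "offset": [0, 0, 0], "delta_rot": [0, 10, 0]}
    - {"claw": 1, "offset": [0, 0, 0], "delta_rot": [0, 20, 0]}
    - {"claw": 1, "offset": [0, 0, 0], "delta_rot": [0, 30, 0]}
    - {"claw": 1, "offset": [20, 0, 10], "delta_rot": [0, 40, 0]}
    - {"claw": 1, "offset": [40, 0, 20], "delta_rot": [0, 50, 0]}
    - {"claw": 1, "offset": [70, 0, 40], "delta_rot": [0, 60, 0]}
    - {"claw": 1, "offset": [100, 0, 60], "delta_rot": [0, 70, 0]}
    - {"claw": 1, "offset": [130, 0, 70], "delta_rot": [0, 80, 0]}
    - {"claw": 1, "offset": [135, 0, 70], "delta_rot": [0, 90, 0]}
    - {"claw": 1, "offset": [135, 0, 70], "delta_rot": [0, 90, 0]}
    - {"claw": 1, "offset": [135, 0, 70], "delta_rot": [0, 90, 0]}
    - {"claw": 1, "offset": [135, 0, 70], "delta_rot": [0, 90, 0]}

```text
t: 5.25
eef_pos: [584.2, 117.0, 111.6]
ee_rot: [[-0.004, 1.0, 0.001], [0.644, 0.002, 0.765], [0.765, 0.003, -0.644]]
ft_force: [0.4, -0.3, 0.1]
gripper_width: 85.4
finger_force: 0.0
```

```bash
python3 - <<'E'
from h import *
s=state();print(s["t"],s["eef_pos"],s["ee_rot"][:,2],s["joint_pos"])
c=snap("wrist","w4");print(-c["R"].T@c["t"],c["R"][2])
print(proj(c,[583,195,50]),proj(c,[583,237,62]))
E
```

```text
5.25 [584.21090387 117.03218392 111.56293559] [ 0.00107916  0.76468194 -0.64440699] [-0.21864297  0.59079731  1.80044652  0.92735146  1.20363301 -0.78098935]
[584.39292965  59.11699801 247.5538239 ] [ 0.00165577  0.56583738 -0.8245152 ]
[323.73488857 234.43884811] [324.06026744 165.67422962]
```

View pics/w4.png

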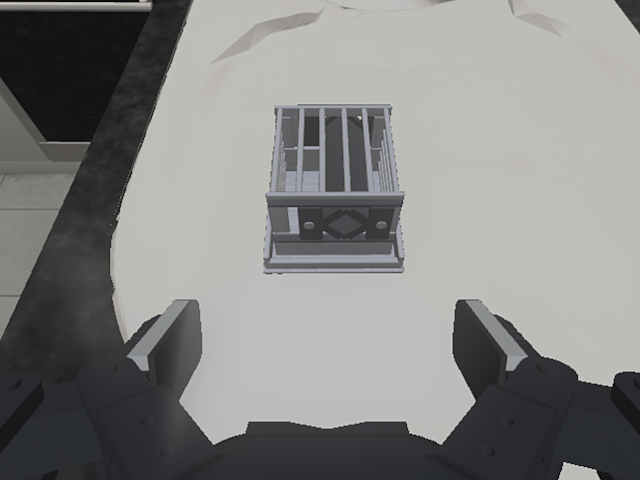

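The wrist view shows the drum's front face, with the diamond bore near (346,222), the front top edge from (267,200) to (404,200), and the back top edge from (276,107) to (391,106). I'll zoom in to measure it.

```bash
python3 - <<'E'
import cv2
i=cv2.imread("pics/w4.png")[95:280,255:415]
cv2.imwrite("pics/c4.png",cv2.resize(i,None,fx=3.2,fy=3.2,interpolation=cv2.INTER_CUBIC))
E
```

```text
(no output)
```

View pics/c4.png

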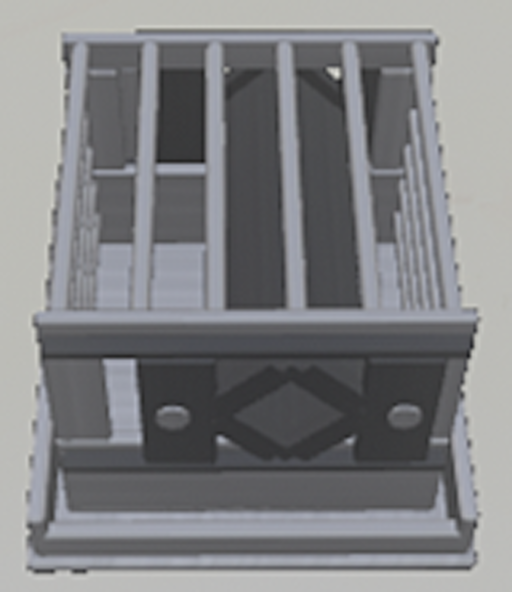

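```bash
python3 - <<'E'
from h import *
c=cal("w4")
P=lambda x,y:(255+x/3.2-.3,95+y/3.2-.3)
for n,p,z in [("top front L",(37,325),72),("top front R",(477,325),72),("top back L",(64,38),72),("top back R",(437,38),72),("tray L",(30,562),1),("tray R",(475,560),1)]: print(n,onz(c,*P(*p),z).round(1))
for q in[(290,414),(288.5,417)]:
  o,d=ray(c,*P(*q))
  for y in(192,195,198):print("bore at y",y,(o+d*(y-o[1])/d[1]).round(1))
# scene cross-check
s=get_calibration("scene");q=(217+(655-400)/6.25,158+205/6.25);print("tri bore",tri([(c,*P(290,414)),(s,*q)]))
# tube far top edge: tube spans crop x 225..305@front...
for q in[(225,305),(375,305),(228,90),(345,90)]:print(onz(c,*P(*q),50).round(1))
goal([425.8,-122,150],Rt(90.6))
E
```

```text
top front L [552.  204.7  72. ]
top front R [626.2 205.   72. ]
top back L [551.3 278.9  72. ]
top back R [625.8 279.3  72. ]
tray L [542.8 199.4   1. ]
tray R [636.2 200.1   1. ]
bore at y 192 [594.7 192.   64.2]
bore at y 195 [594.9 195.   60.1]
bore at y 198 [595.1 198.   56. ]
bore at y 192 [594.4 192.   63.4]
bore at y 195 [594.7 195.   59.2]
bore at y 198 [594.9 198.   55.1]
tri bore (array([594.86121096, 199.61277132,  54.43681775]), [0.5464736142109567, 0.5464736142108736])
[583.6 228.1  50. ]
[612.4 228.2  50. ]
[584.  289.3  50. ]
[609.5 289.4  50. ]
off [-124.  -158.6 -207.9] rot [  0.4  -49.89  -0.39]
```

Measured values:

| Item | Value |
|---|---|
| Drum front face | y ≈ 202 |
| Drum centre | x ≈ 589 |
| Bore centre | x ≈ 595, z ≈ 50 to 54 |
| Bore heading | ≈ 90.5° |

The bore is about 6 mm off centre towards +x. Now I'll go to the spit.

>>> drive_tool:
  steps:
    - {"claw": 0.5, "offset": [-20, -25, -40], "delta_rot": [0, -8, 0]}
    - {"claw": 0.5, "offset": [-45, -55, -80], "delta_rot": [0, -18, 0]}
    - {"claw": 0.5, "offset": [-70, -85, -120], "delta_rot": [0, -28, 0]}
    - {"claw": 0.5, "offset": [-95, -120, -160], "delta_rot": [0, -38, 0]}
    - {"claw": 0.5, "offset": [-124, -158, -200], "delta_rot": [0.4, -48, -0.4]}
    - {"claw": 0.5, "offset": [-124, -158.5, -208], "delta_rot": [0.4, -49.9, -0.4]}
    - {"claw": 0.5, "offset": [-124, -158.5, -208], "delta_rot": [0.4, -49.9, -0.4]}
    - {"claw": 0.5, "offset": [-124, -158.5, -208], "delta_rot": [0.4, -49.9, -0.4]}
    - {"claw": 0.5, "offset": [-124, -158.5, -208], "delta_rot": [0.4, -49.9, -0.4]}

```text
t: 6.42
eef_pos: [425.6, -122.2, 148.4]
ee_rot: [[-0.01, 1.0, -0.003], [1.0, 0.01, 0.002], [0.002, -0.003, -1.0]]
ft_force: [0.1, 0.5, -0.3]
gripper_width: 42.4
finger_force: 0.0
```

```bash
python3 - <<'E'
from h import *
s=state();print(s["t"],s["eef_pos"],s["ee_rot"],s["gripper_width"],nose_length())
c=snap("wrist","w5")
goal([426,-122,16],Rt(90.6))
w1=cal("w1")
# rod edges in w5 : axis points
g=cv2.imread("pics/w5.png")
for X in([425,40,11],[426,-73,11],[426,-122,11],[426.8,-177,11]):print(proj(c,X).round(1))
print(onz(w1,213,300,0))
E
```

```text
Traceback (most recent call last):
TypeError: 'float' object is not callable
```

```bash
python3 - <<'E'
from h import *
s=state();print(s["t"],s["eef_pos"],nose_length)
c=snap("wrist","w5")
goal([426,-122,16],Rt(90.6))
w1=cal("w1")
for X in([425,40,11],[426,-73,11],[426,-122,11],[426.8,-177,11]):print(proj(c,X).round(1))
print(onz(w1,213,300,0))
E
```

```text
6.425 [ 425.55011002 -122.23033756  148.43030984] 11.0
off [  0.    1.  132.3] rot [-0.21 -0.12 -0.05]
[328.8 -59.3]
[328.5 147.9]
[327.7 223.8]
[328.1 301. ]
[ 387.45957757 -216.77869512    0.        ]
```

View pics/w5.png

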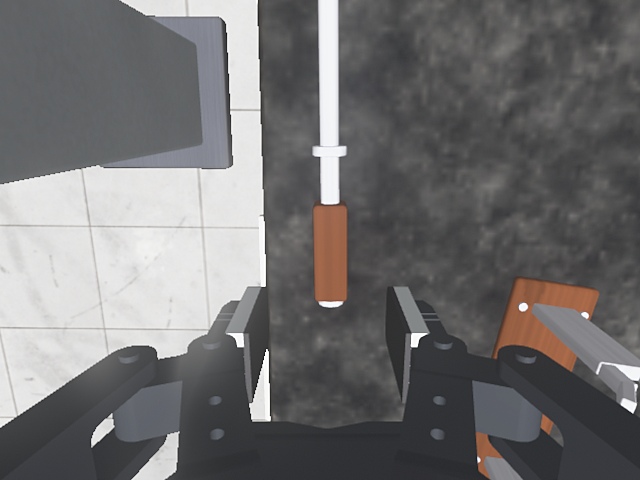

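The collar is at (329.5,151) and the grip is centred at column 330.5, so the spit axis is near x=426.8. I'll descend now.

>>> drive_tool:
  steps:
    - {"claw": 0.5, "offset": [0, 1.3, 50], "delta_rot": [-0.2, -0.1, 0]}
    - {"claw": 0.5, "offset": [0, 1.3, 95], "delta_rot": [-0.2, -0.1, 0]}
    - {"claw": 0.5, "offset": [0, 1.3, 118], "delta_rot": [-0.2, -0.1, 0]}
    - {"claw": 0.5, "offset": [0, 1.3, 128], "delta_rot": [-0.2, -0.1, 0]}
    - {"claw": 0.5, "offset": [0, 1.3, 132], "delta_rot": [-0.2, -0.1, 0]}
    - {"claw": 0.5, "offset": [0, 1.3, 133], "delta_rot": [-0.2, -0.1, 0]}
    - {"claw": 0.5, "offset": [0, 1.3, 133], "delta_rot": [-0.2, -0.1, 0]}

```text
t: 7.35
eef_pos: [426.7, -122.4, 16.3]
ee_rot: [[-0.009, 1.0, 0.002], [1.0, 0.009, -0.001], [-0.001, 0.002, -1.0]]
ft_force: [0.8, 0.6, 0.2]
gripper_width: 42.6
finger_force: 0.0
```

>>> drive_tool:
  steps:
    - {"claw": 0.5, "offset": [0, 0, 2], "delta_rot": [0, 0, 0]}
    - {"claw": 0.15, "offset": [0, 0, 2], "delta_rot": [0, 0, 0]}
    - {"claw": 0, "offset": [0, 0, 2], "delta_rot": [0, 0, 0]}
    - {"claw": 0, "offset": [0, 0, 2], "delta_rot": [0, 0, 0]}
    - {"claw": 0, "offset": [0, 0, 2], "delta_rot": [0, 0, 0]}
    - {"claw": 0, "offset": [0, 0, 2], "delta_rot": [0, 0, 0]}
    - {"claw": 0, "offset": [0, 0, 2], "delta_rot": [0, 0, 0]}

```text
t: 8.22
eef_pos: [426.3, -122.3, 14.0]
ee_rot: [[-0.009, 1.0, 0.001], [1.0, 0.009, -0.0], [-0.0, 0.001, -1.0]]
ft_force: [-0.5, 0.5, 5.7]
gripper_width: 20.9
finger_force: 59.2
```

```bash
python3 - <<'E'
from h import *
s=state();print(s["t"],s["eef_pos"],s["ee_rot"].round(4),s["finger_force"],s["gripper_width"],s["ft_force"])
goal([500,0,140],Rt(90.5));
E
```

```text
8.225 [ 426.34736407 -122.32136801   14.03369682] [[-9.3e-03  1.0e+00  9.0e-04]
 [ 1.0e+00  9.3e-03 -3.0e-04]
 [-3.0e-04  9.0e-04 -1.0e+00]] 59.23303663730621 20.86517250048549 [-0.52366608  0.5096047   5.71948259]
off [ 121.6   74.9 -125.9] rot [0.05 0.02 0.03]
```

>>> drive_tool:
  steps:
    - {"claw": 0, "offset": [0, 0, -30], "delta_rot": [0, 0, 0]}
    - {"claw": 0, "offset": [10, 20, -60], "delta_rot": [0, 0, 0]}
    - {"claw": 0, "offset": [40, 60, -80], "delta_rot": [0, 0, 0]}
    - {"claw": 0, "offset": [70, 100, -80], "delta_rot": [0, 0, 0]}
    - {"claw": 0, "offset": [95, 140, -80], "delta_rot": [0, 0, 0]}
    - {"claw": 0, "offset": [115, 167, -80], "delta_rot": [0, 0, 0]}
    - {"claw": 0, "offset": [115, 167, -80], "delta_rot": [0, 0, 0]}
    - {"claw": 0, "offset": [115, 167, -80], "delta_rot": [0, 0, 0]}
    - {"claw": 0, "offset": [115, 167, -80], "delta_rot": [0, 0, 0]}
    - {"claw": 0, "offset": [115, 167, -80], "delta_rot": [0, 0, 0]}

```text
t: 9.48
eef_pos: [591.4, -6.3, 93.7]
ee_rot: [[-0.008, 1.0, -0.0], [1.0, 0.008, -0.0], [-0.0, -0.0, -1.0]]
ft_force: [0.0, 0.5, -1.5]
gripper_width: 20.9
finger_force: 59.3
```

```bash
python3 - <<'E'
from h import *
s=state();print(s["t"],s["eef_pos"],s["ee_rot"].round(4),s["ft_force"],s["wrist_torque"])
snap("scene","s6");snap("top","t6");c=snap("wrist","w6")
p=s["eef_pos"];
S=cv2.imread("pics/s6.png");T=cv2.imread("pics/t6.png");W=cv2.imread("pics/w6.png")
cs,ct=cal("s6"),cal("t6")
for l in(0,130):
  X=p+s["ee_rot"][:,0]*(l+49.5)+[0,0,-3];print(l,X.round(1),[proj(k,X).round(1) for k in(cs,ct,c)])
tip=p+s["ee_rot"][:,0]*179.5
def crop(i,q,w,h,f):
  x,y=int(q[0]-w/2),int(q[1]-h/2);print("crop org",x,y,"x",f);return cv2.resize(i[y:y+h,x:x+w],(w*f,h*f),interpolation=cv2.INTER_CUBIC)
a=crop(S,proj(cs,tip-[0,60,0]),133,100,3);b=crop(T,proj(ct,tip-[0,60,0]),133,100,3)
d=cv2.resize(W[0:300,200:500],(300,300))
cv2.imwrite("pics/c6.png",np.vstack([np.hstack([a,b]),np.hstack([d,np.zeros((300,498,3),np.uint8)])]))
E
```

```text
9.475 [591.37993697  -6.30302622  93.74757448] [[-8.4e-03  1.0e+00 -1.0e-04]
 [ 1.0e+00  8.4e-03 -1.0e-04]
 [-1.0e-04 -1.0e-04 -1.0e+00]] [ 0.03725206  0.45886623 -1.46330774] [-0.04257376  0.02007936 -0.00684671]
0 [591.   43.2  90.7] [array([288.3, 216.4]), array([296.8, 235. ]), array([324.4, 174.8])]
130 [589.9 173.2  90.7] [array([259.6, 185.2]), array([244.2, 236.9]), array([ 323.5, -375.2])]
crop org 205 148 x 3
crop org 201 186 x 3
```

View pics/c6.png

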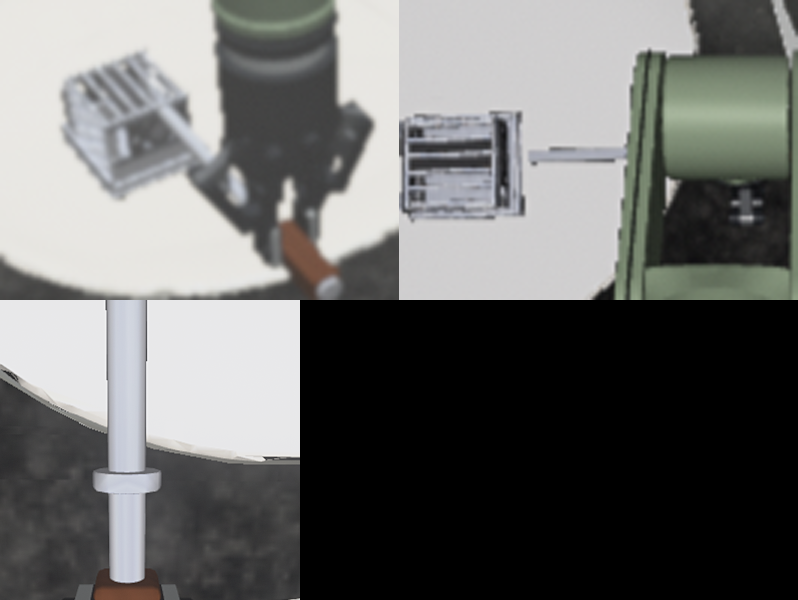

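The spit is held true, with the tip at top-image (244.7,237.7) against a predicted (244.2,236.9). In the wrist view the rod is at column 326, about 0.5 mm towards +x. I'll line it up with the bore and enter.

>>> drive_tool:
  steps:
    - {"claw": 0, "offset": [0, 4.4, 20], "delta_rot": [0, 0, 0]}
    - {"claw": 0, "offset": [0, 4.4, 40.7], "delta_rot": [0, 0, 0]}
    - {"claw": 0, "offset": [0, 4.4, 40.7], "delta_rot": [0, 0, 0]}
    - {"claw": 0, "offset": [0, 4.4, 40.7], "delta_rot": [0, 0, 0]}
    - {"claw": 0, "offset": [0, 4.4, 40.7], "delta_rot": [0, 0, 0]}

```text
t: 10.25
eef_pos: [597.1, -5.7, 54.0]
ee_rot: [[-0.009, 1.0, 0.002], [1.0, 0.009, -0.0], [-0.0, 0.002, -1.0]]
ft_force: [-0.1, -0.5, -1.6]
gripper_width: 20.8
finger_force: 59.3
```

```bash
python3 - <<'E'
from h import *
L=[]
for i in range(6):
  s=state();L.append(s["eef_pos"]);snapshot("top")
L=np.array(L);print(L.round(2),L.mean(0),s["ee_rot"].round(4),s["joint_pos"])
E
```

```text
[[597.13  -5.67  54.01]
 [597.01  -5.67  53.9 ]
 [596.92  -5.64  53.8 ]
 [596.77  -5.64  53.63]
 [596.68  -5.65  53.48]
 [596.61  -5.62  53.34]] [596.85067096  -5.64695786  53.694036  ] [[-9.3e-03  1.0e+00  9.0e-04]
 [ 1.0e+00  9.3e-03 -1.0e-04]
 [-1.0e-04  9.0e-04 -1.0e+00]] [-2.86720365e-02  5.25779682e-01  1.75702355e+00 -7.18899123e-05
  8.57874329e-01 -3.79656352e-02]
```

>>> drive_tool:
  steps:
    - {"claw": 0, "offset": [8, 0, 0], "delta_rot": [0, 0, 0]}
    - {"claw": 0, "offset": [15, 0, 0], "delta_rot": [0, 0, 0]}
    - {"claw": 0, "offset": [22, 0, 0], "delta_rot": [0, 0, 0]}
    - {"claw": 0, "offset": [27, 0, 0], "delta_rot": [0, 0, 0]}
    - {"claw": 0, "offset": [31, 0, 0], "delta_rot": [0, 0, 0]}
    - {"claw": 0, "offset": [34, 0, 0], "delta_rot": [0, 0, 0]}
    - {"claw": 0, "offset": [36, 0, 0], "delta_rot": [0, 0, 0]}
    - {"claw": 0, "offset": [36, 0, 0], "delta_rot": [0, 0, 0]}

```text
t: 11.55
eef_pos: [596.1, 30.4, 52.9]
ee_rot: [[-0.009, 1.0, 0.0], [1.0, 0.009, -0.0], [-0.0, 0.0, -1.0]]
ft_force: [0.0, 0.0, -2.1]
gripper_width: 20.6
finger_force: 59.3
```

```bash
python3 - <<'E'
from h import *
s=state();print(s["t"],s["eef_pos"],s["ee_rot"].round(4),s["ft_force"],s["wrist_torque"],"tip y",s["eef_pos"][1]+179.5)
E
```

```text
11.55 [596.11476261  30.4064289   52.94014057] [[-9.5e-03  1.0e+00  2.0e-04]
 [ 1.0e+00  9.5e-03 -1.0e-04]
 [-1.0e-04  2.0e-04 -1.0e+00]] [ 0.00253038  0.0413284  -2.10123146] [-0.13126228  0.01080502  0.05239116] tip y 209.90642890425224
```

>>> drive_tool:
  steps:
    - {"claw": 0, "offset": [3, 0, 0], "delta_rot": [0, 0, 0]}
    - {"claw": 0, "offset": [6, 0, 0], "delta_rot": [0, 0, 0]}
    - {"claw": 0, "offset": [9, 0, 0], "delta_rot": [0, 0, 0]}
    - {"claw": 0, "offset": [12, 0, 0], "delta_rot": [0, 0, 0]}
    - {"claw": 0, "offset": [15, 0, 0], "delta_rot": [0, 0, 0]}
    - {"claw": 0, "offset": [15, 0, 0], "delta_rot": [0, 0, 0]}

```text
t: 12.3
eef_pos: [596.0, 45.6, 52.9]
ee_rot: [[-0.01, 1.0, 0.0], [1.0, 0.01, -0.0], [-0.0, 0.0, -1.0]]
ft_force: [-0.1, -0.2, -2.0]
gripper_width: 20.4
finger_force: 59.3
```

```bash
python3 - <<'E'
from h import *
s=state();print(s["t"],s["eef_pos"],s["ft_force"],s["wrist_torque"],"tip y",s["eef_pos"][1]+179.5)
E
```

```text
12.3 [595.95924921  45.6356655   52.93028015] [-0.14330768 -0.19761607 -2.0171784 ] [-0.02499296 -0.00447099 -0.00533688] tip y 225.13566550116172
```

>>> drive_tool:
  steps:
    - {"claw": 0, "offset": [8, 0, 0], "delta_rot": [0, 0, 0]}
    - {"claw": 0, "offset": [16, 0, 0], "delta_rot": [0, 0, 0]}
    - {"claw": 0, "offset": [24, 0, 0], "delta_rot": [0, 0, 0]}
    - {"claw": 0, "offset": [32, 0, 0], "delta_rot": [0, 0, 0]}
    - {"claw": 0, "offset": [40, 0, 0], "delta_rot": [0, 0, 0]}
    - {"claw": 0, "offset": [48, 0, 0], "delta_rot": [0, 0, 0]}
    - {"claw": 0, "offset": [56, 0, 0], "delta_rot": [0, 0, 0]}
    - {"claw": 0, "offset": [60, 0, 0], "delta_rot": [0, 0, 0]}
    - {"claw": 0, "offset": [60, 0, 0], "delta_rot": [0, 0, 0]}

```text
t: 13.42
eef_pos: [595.4, 105.6, 52.9]
ee_rot: [[-0.01, 1.0, 0.0], [1.0, 0.01, -0.0], [-0.0, 0.0, -1.0]]
ft_force: [-0.6, 0.2, -0.0]
gripper_width: 20.8
finger_force: 59.3
```

```bash
python3 - <<'E'
from h import *
s=state();print(s["t"],s["eef_pos"],s["ft_force"],s["wrist_torque"],"tip y",s["eef_pos"][1]+179.5)
E
```

```text
13.425 [595.3820554  105.62490211  52.91255711] [-0.56590494  0.19693346 -0.04967499] [-0.0885799   0.02810925 -0.06363592] tip y 285.12490210778276
```

>>> drive_tool:
  steps:
    - {"claw": 0, "offset": [8, 0, 0], "delta_rot": [0, 0, 0]}
    - {"claw": 0, "offset": [16, 0, 0], "delta_rot": [0, 0, 0]}
    - {"claw": 0, "offset": [24, 0, 0], "delta_rot": [0, 0, 0]}
    - {"claw": 0, "offset": [31, 0, 0], "delta_rot": [0, 0, 0]}
    - {"claw": 0, "offset": [36, 0, 0], "delta_rot": [0, 0, 0]}
    - {"claw": 0, "offset": [38, 0, 0], "delta_rot": [0, 0, 0]}
    - {"claw": 0, "offset": [38, 0, 0], "delta_rot": [0, 0, 0]}

```text
t: 14.3
eef_pos: [595.1, 143.4, 52.9]
ee_rot: [[-0.01, 1.0, 0.0], [1.0, 0.01, -0.0], [-0.0, 0.0, -1.0]]
ft_force: [0.5, -0.9, -2.0]
gripper_width: 21.0
finger_force: 59.3
```

```bash
python3 - <<'E'
from h import *
s=state();print(s["t"],s["eef_pos"],s["ft_force"],s["wrist_torque"],"tip y",s["eef_pos"][1]+179.5)
c=snap("wrist","w7");snap("scene","s7")
W=cv2.imread("pics/w7.png");S=cv2.imread("pics/s7.png")
b=cv2.resize(S[140:240,200:300],(400,400),interpolation=cv2.INTER_CUBIC)
cv2.imwrite("pics/c7.png",np.hstack([cv2.resize(W[0:400,120:520],(400,400)),b]))
E
```

```text
14.3 [595.05500974 143.41583253  52.92523606] [ 0.47104443 -0.93487168 -1.95251907] [-0.12847976 -0.04253896  0.03496909] tip y 322.915832526235
```

View pics/c7.png

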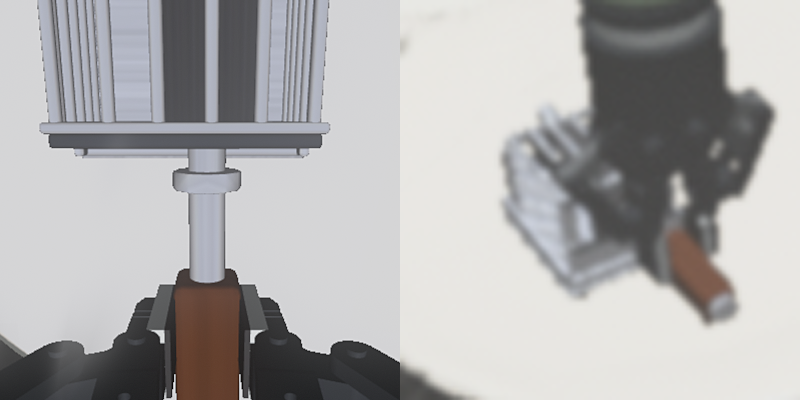

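The rod is through the bore, with the collar about 7 mm short of the face. The drum's top is centred at column 186 against the rod at 207, so the rod sits about 5.5 mm off the drum's middle. I'll slide the bearing gently towards the centre so the drum hangs level.

>>> drive_tool:
  steps:
    - {"claw": 0, "offset": [0, -1, 0], "delta_rot": [0, 0, 0]}
    - {"claw": 0, "offset": [0, -2, 0], "delta_rot": [0, 0, 0]}
    - {"claw": 0, "offset": [0, -3, 0], "delta_rot": [0, 0, 0]}
    - {"claw": 0, "offset": [0, -4, 0], "delta_rot": [0, 0, 0]}
    - {"claw": 0, "offset": [0, -5, 0], "delta_rot": [0, 0, 0]}
    - {"claw": 0, "offset": [0, -6, 0], "delta_rot": [0, 0, 0]}
    - {"claw": 0, "offset": [0, -6, 0], "delta_rot": [0, 0, 0]}
    - {"claw": 0, "offset": [0, -6, 0], "delta_rot": [0, 0, 0]}

```text
t: 15.4
eef_pos: [589.8, 143.4, 53.3]
ee_rot: [[-0.009, 1.0, 0.002], [1.0, 0.009, 0.0], [0.0, 0.002, -1.0]]
ft_force: [3.9, -0.4, -1.6]
gripper_width: 20.9
finger_force: 59.4
```

```bash
python3 - <<'E'
from h import *
s=state();print(s["t"],s["eef_pos"],s["ft_force"],s["wrist_torque"])
snap("wrist","w8");a=cv2.imread("pics/w7.png");b=cv2.imread("pics/w8.png")
for i in(a,b):
  g=cv2.cvtColor(i,cv2.COLOR_BGR2GRAY).astype(int)
  for r in(140,160,230): # drum bar, rod rows
    d=np.abs(np.diff(g[r]));print(r,[int(k) for k in np.where(d>35)[0] if 130<k<480])
E
```

```text
15.4 [589.75928169 143.39882257  53.25350131] [ 3.85528703 -0.36804943 -1.55260691] [-0.04305632 -0.63451673 -0.3050525 ]
140 [167, 168, 441]
160 [307, 344, 345, 346]
230 [308, 309, 344]
140 [177, 178, 450]
160 [307, 308, 309, 345]
230 [308, 309, 344]
```

>>> drive_tool:
  steps:
    - {"claw": 0, "offset": [0, -1, 0], "delta_rot": [0, 0, 0]}
    - {"claw": 0, "offset": [0, -2, 0], "delta_rot": [0, 0, 0]}
    - {"claw": 0, "offset": [0, -3, 0], "delta_rot": [0, 0, 0]}
    - {"claw": 0, "offset": [0, -4, 0], "delta_rot": [0, 0, 0]}
    - {"claw": 0, "offset": [0, -4.8, 0], "delta_rot": [0, 0, 0]}
    - {"claw": 0, "offset": [0, -4.8, 0], "delta_rot": [0, 0, 0]}
    - {"claw": 0, "offset": [0, -4.8, 0], "delta_rot": [0, 0, 0]}

```text
t: 16.32
eef_pos: [584.2, 143.3, 52.9]
ee_rot: [[-0.009, 1.0, 0.0], [1.0, 0.009, -0.0], [-0.0, 0.0, -1.0]]
ft_force: [3.6, 0.0, 0.1]
gripper_width: 20.9
finger_force: 59.5
```

```bash
python3 - <<'E'
from h import *
s=state();print(s["t"],s["eef_pos"],s["ft_force"],s["wrist_torque"])
snap("wrist","w9");b=cv2.imread("pics/w9.png")
for i in(b,):
  g=cv2.cvtColor(i,cv2.COLOR_BGR2GRAY).astype(int)
  for r in(140,160,230):
    d=np.abs(np.diff(g[r]));print(r,[int(k) for k in np.where(d>35)[0] if 130<k<480])
E
```

```text
16.325 [584.17172905 143.29513693  52.92477703] [3.62785879 0.04067805 0.13987567] [ 0.05667259 -0.63688377 -0.28079618]
140 [198, 199, 472]
160 [307, 308, 309, 345]
230 [308, 309, 344]
```

>>> drive_tool:
  steps:
    - {"claw": 0, "offset": [0, 1, 0], "delta_rot": [0, 0, 0]}
    - {"claw": 0, "offset": [0, 1.8, 0], "delta_rot": [0, 0, 0]}
    - {"claw": 0, "offset": [0, 1.8, -1], "delta_rot": [0, 0, 0]}
    - {"claw": 0, "offset": [0, 1.8, -2], "delta_rot": [0, 0, 0]}
    - {"claw": 0, "offset": [0, 1.8, -4], "delta_rot": [0, 0, 0]}
    - {"claw": 0, "offset": [0, 1.8, -6], "delta_rot": [0, 0, 0]}
    - {"claw": 0, "offset": [0, 1.8, -9], "delta_rot": [0, 0, 0]}
    - {"claw": 0, "offset": [0, 1.8, -12], "delta_rot": [0, 0, 0]}
    - {"claw": 0, "offset": [0, 1.8, -15], "delta_rot": [0, 0, 0]}
    - {"claw": 0, "offset": [0, 1.8, -18], "delta_rot": [0, 0, 0]}
    - {"claw": 0, "offset": [0, 1.8, -20], "delta_rot": [0, 0, 0]}
    - {"claw": 0, "offset": [0, 1.8, -20], "delta_rot": [0, 0, 0]}

```text
t: 17.88
eef_pos: [586.1, 143.3, 73.1]
ee_rot: [[-0.009, 1.0, 0.001], [1.0, 0.009, -0.0], [-0.0, 0.001, -1.0]]
ft_force: [-0.6, 0.4, -4.7]
gripper_width: 20.7
finger_force: 59.0
```

```bash
python3 - <<'E'
from h import *
s=state();print(s["t"],s["eef_pos"],s["ee_rot"].round(4),s["ft_force"],s["wrist_torque"],s["gripper_width"])
snap("wrist","w10");snap("scene","s10");W=cv2.imread("pics/w10.png");S=cv2.imread("pics/s10.png")
b=cv2.resize(S[140:240,200:300],(400,400),interpolation=cv2.INTER_CUBIC)
cv2.imwrite("pics/c10.png",np.hstack([W[0:400,120:520],b]))
E
```

```text
17.875 [586.14456931 143.28178869  73.14377   ] [[-9.3e-03  1.0e+00  6.0e-04]
 [ 1.0e+00  9.3e-03 -0.0e+00]
 [-0.0e+00  6.0e-04 -1.0e+00]] [-0.55680885  0.38530004 -4.68411549] [-0.22126801  0.04048454 -0.01020897] 20.748562016895004
```

View pics/c10.png

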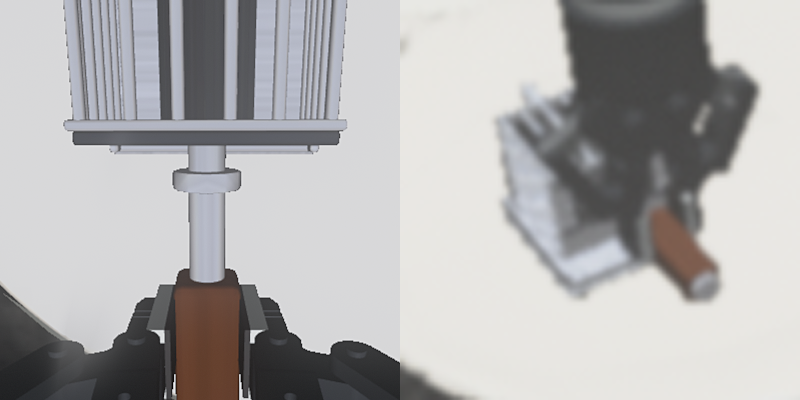

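That view shows the drum hanging level, centred under the rod at column 206 of the crop, with the collar at row 181 and no droop. I'll lift clear and then carry it over.

>>> drive_tool:
  steps:
    - {"claw": 0, "offset": [0, 0, -6], "delta_rot": [0, 0, 0]}
    - {"claw": 0, "offset": [0, 0, -16], "delta_rot": [0, 0, 0]}
    - {"claw": 0, "offset": [0, 0, -30], "delta_rot": [0, 0, 0]}
    - {"claw": 0, "offset": [0, 0, -46], "delta_rot": [0, 0, 0]}
    - {"claw": 0, "offset": [0, 0, -64], "delta_rot": [0, 0, 0]}
    - {"claw": 0, "offset": [0, 0, -82], "delta_rot": [0, 0, 0]}
    - {"claw": 0, "offset": [0, 0, -97], "delta_rot": [0, 0, 0]}
    - {"claw": 0, "offset": [0, 0, -107], "delta_rot": [0, 0, 0]}
    - {"claw": 0, "offset": [0, 0, -112], "delta_rot": [0, 0, 0]}
    - {"claw": 0, "offset": [0, 0, -112], "delta_rot": [0, 0, 0]}
    - {"claw": 0, "offset": [0, 0, -112], "delta_rot": [0, 0, 0]}

```text
t: 19.35
eef_pos: [585.6, 143.2, 184.2]
ee_rot: [[-0.009, 1.0, -0.001], [1.0, 0.009, -0.0], [-0.0, -0.001, -1.0]]
ft_force: [0.0, -0.4, -4.4]
gripper_width: 21.0
finger_force: 59.0
```

```bash
python3 - <<'E'
from h import *
s=state();print(s["t"],s["eef_pos"],s["ft_force"],s["wrist_torque"])
goal([559.7,-341.4,185],Rt(81.1))
E
```

```text
19.35 [585.63008478 143.18847668 184.2018646 ] [ 0.02012135 -0.44267039 -4.39251693] [-0.29978357 -0.0342889   0.02153421]
off [-484.3  -30.5   -0.6] rot [-0.07  0.03  9.44]
```

>>> drive_tool:
  steps:
    - {"claw": 0, "offset": [-5, 0, 0], "delta_rot": [0, 0, 0]}
    - {"claw": 0, "offset": [-15, -1, 0], "delta_rot": [0, 0, 0.3]}
    - {"claw": 0, "offset": [-30, -2, 0], "delta_rot": [0, 0, 0.6]}
    - {"claw": 0, "offset": [-50, -3, 0], "delta_rot": [0, 0, 1]}
    - {"claw": 0, "offset": [-74, -4.5, 0], "delta_rot": [0, 0, 1.4]}
    - {"claw": 0, "offset": [-102, -6, 0], "delta_rot": [0, 0, 2]}
    - {"claw": 0, "offset": [-132, -8, 0], "delta_rot": [0, 0, 2.6]}
    - {"claw": 0, "offset": [-162, -10, 0], "delta_rot": [0, 0, 3.2]}
    - {"claw": 0, "offset": [-192, -12, 0], "delta_rot": [0, 0, 3.8]}
    - {"claw": 0, "offset": [-222, -14, 0], "delta_rot": [0, 0, 4.4]}
    - {"claw": 0, "offset": [-252, -16, 0], "delta_rot": [0, 0, 5]}
    - {"claw": 0, "offset": [-282, -18, 0], "delta_rot": [0, 0, 5.6]}
    - {"claw": 0, "offset": [-312, -20, 0], "delta_rot": [0, 0, 6.2]}
    - {"claw": 0, "offset": [-342, -22, 0], "delta_rot": [0, 0, 6.8]}
    - {"claw": 0, "offset": [-372, -24, 0], "delta_rot": [0, 0, 7.4]}
    - {"claw": 0, "offset": [-400, -26, 0], "delta_rot": [0, 0, 8]}
    - {"claw": 0, "offset": [-424, -27.5, 0], "delta_rot": [0, 0, 8.5]}
    - {"claw": 0, "offset": [-444, -29, 0], "delta_rot": [0, 0, 9]}
    - {"claw": 0, "offset": [-460, -30, 0], "delta_rot": [0, 0, 9.3]}
    - {"claw": 0, "offset": [-470, -30.5, 0], "delta_rot": [0, 0, 9.4]}

```text
t: 21.85
eef_pos: [559.9, -327.8, 184.9]
ee_rot: [[0.155, 0.988, 0.0], [0.988, -0.155, 0.0], [0.0, 0.0, -1.0]]
ft_force: [1.0, 0.7, -3.8]
gripper_width: 20.5
finger_force: 59.0
```

>>> drive_tool:
  steps:
    - {"claw": 0, "offset": [-6, 0, 0], "delta_rot": [0, 0, 0]}
    - {"claw": 0, "offset": [-10, 0, 0], "delta_rot": [0, 0, 0]}
    - {"claw": 0, "offset": [-12, 0, 0], "delta_rot": [0, 0, 0]}
    - {"claw": 0, "offset": [-12, 0, 0], "delta_rot": [0, 0, 0]}
    - {"claw": 0, "offset": [-12, 0, 0], "delta_rot": [0, 0, 0]}
    - {"claw": 0, "offset": [-12, 0, 0], "delta_rot": [0, 0, 0]}
    - {"claw": 0, "offset": [-12, 0, 0], "delta_rot": [0, 0, 0]}
    - {"claw": 0, "offset": [-12, 0, 0], "delta_rot": [0, 0, 0]}

```text
t: 22.85
eef_pos: [558.1, -338.8, 185.0]
ee_rot: [[0.154, 0.988, 0.0], [0.988, -0.154, -0.0], [-0.0, 0.0, -1.0]]
ft_force: [0.4, -1.0, -4.3]
gripper_width: 20.5
finger_force: 59.0
```

```bash
python3 - <<'E'
from h import *
s=state();print(s["t"],s["eef_pos"],s["ft_force"],s["wrist_torque"])
goal([559.7,-341.4,185],Rt(81.1))
snap("wrist","w11");snap("top","t11");snap("scene","s11")
for f in("w10","w11"):
  g=cv2.cvtColor(cv2.imread("pics/%s.png"%f),cv2.COLOR_BGR2GRAY).astype(int)
  for r in(125,135,160,230):
    d=np.abs(np.diff(g[r]));print(f,r,[int(k) for k in np.where(d>30)[0] if 130<k<500])
  print(f,"col326 edges",[(int(k),int(g[k,326]),int(g[k+1,326])) for k in np.where(np.abs(np.diff(g[:300,326]))>12)[0]])
E
```

```text
22.85 [ 558.08550203 -338.79558308  184.97700665] [ 0.37469874 -0.96973916 -4.3026215 ] [-0.29173516  0.08644455  0.00893438]
off [-2.3  2.  -0. ] rot [0.02 0.   0.04]
w10 125 [182, 184]
w10 135 [191, 192, 458, 459, 460]
w10 160 [307, 308, 343, 344, 345]
w10 230 [308, 309, 343, 344, 345]
w10 col326 edges [(119, 91, 158), (120, 158, 184), (129, 183, 137), (130, 137, 80), (144, 77, 129), (145, 129, 178), (171, 176, 123), (172, 123, 84), (173, 84, 150), (174, 150, 186), (192, 189, 169), (281, 196, 140), (282, 140, 62)]
w11 125 [182, 183, 466, 467]
w11 135 [191]
w11 160 [307, 308, 344]
w11 230 [137, 139, 143, 148, 181, 190, 191, 213, 220, 221, 222, 223, 227, 229, 231, 232, 308, 309, 344, 345]
w11 col326 edges [(119, 119, 210), (120, 210, 233), (129, 233, 181), (130, 181, 104), (143, 112, 97), (144, 97, 171), (145, 171, 230), (171, 228, 159), (172, 159, 103), (173, 103, 196), (174, 196, 233), (192, 233, 217), (281, 243, 185), (282, 185, 68)]
```

>>> drive_tool:
  steps:
    - {"claw": 0, "offset": [-2.3, 1.8, 4], "delta_rot": [0, 0, 0]}
    - {"claw": 0, "offset": [-2.3, 1.8, 10], "delta_rot": [0, 0, 0]}
    - {"claw": 0, "offset": [-2.3, 1.8, 18], "delta_rot": [0, 0, 0]}
    - {"claw": 0, "offset": [-2.3, 1.8, 27], "delta_rot": [0, 0, 0]}
    - {"claw": 0, "offset": [-2.3, 1.8, 36], "delta_rot": [0, 0, 0]}
    - {"claw": 0, "offset": [-2.3, 1.8, 44], "delta_rot": [0, 0, 0]}
    - {"claw": 0, "offset": [-2.3, 1.8, 48], "delta_rot": [0, 0, 0]}
    - {"claw": 0, "offset": [-2.3, 1.8, 50], "delta_rot": [0, 0, 0]}
    - {"claw": 0, "offset": [-2.3, 1.8, 50], "delta_rot": [0, 0, 0]}
    - {"claw": 0, "offset": [-2.3, 1.8, 50], "delta_rot": [0, 0, 0]}
    - {"claw": 0, "offset": [-2.3, 1.8, 50], "delta_rot": [0, 0, 0]}

```text
t: 24.38
eef_pos: [559.6, -341.5, 135.3]
ee_rot: [[0.154, 0.988, 0.001], [0.988, -0.154, -0.0], [-0.0, 0.001, -1.0]]
ft_force: [-0.7, 0.7, -3.2]
gripper_width: 20.5
finger_force: 59.0
```

```bash
python3 - <<'E'
from h import *
s=state();print(s["t"],s["eef_pos"],s["ft_force"],s["wrist_torque"])
goal([559.7,-341.4,135],Rt(81.1))
c=snap("wrist","w12")
u=np.array([.1547,.988,0]);n=np.array([.988,-.1547,0]);A=np.array([564.4,-313.3,0])
for k in(-15,-7.5,0,7.5,15): print(k,proj(c,A+n*k+[0,0,115]).round(1))
g=cv2.cvtColor(cv2.imread("pics/w12.png"),cv2.COLOR_BGR2GRAY).astype(int)
r0=int(proj(c,A+[0,0,115])[1])
for r in range(r0-10,r0+14,4):print(r,g[r,230:430:4].tolist())
E
```

```text
24.375 [ 559.63353533 -341.46235059  135.26035838] [-0.68986297  0.69585343 -3.20404549] [-0.24486655  0.01176667 -0.03008995]
off [0.1 0.1 0.3] rot [0.05 0.01 0.04]
-15 [285.9 225.1]
-7.5 [306.1 225.1]
0 [326.3 225.1]
7.5 [346.5 225.1]
15 [366.7 225.1]
215 [85, 85, 83, 80, 71, 72, 79, 76, 191, 144, 122, 169, 192, 207, 207, 203, 201, 201, 201, 229, 176, 225, 229, 228, 231, 227, 229, 231, 202, 200, 220, 189, 190, 194, 196, 198, 198, 184, 158, 178, 202, 236, 67, 67, 66, 71, 90, 76, 79, 82]
219 [86, 84, 81, 77, 78, 77, 79, 66, 222, 228, 227, 206, 203, 203, 202, 203, 206, 207, 205, 233, 175, 225, 229, 228, 230, 227, 229, 231, 202, 195, 218, 196, 194, 192, 190, 190, 192, 195, 194, 230, 225, 245, 67, 69, 68, 67, 71, 71, 74, 76]
223 [80, 78, 78, 73, 78, 77, 75, 58, 226, 228, 225, 204, 206, 209, 210, 206, 205, 202, 200, 235, 174, 225, 229, 229, 230, 227, 229, 230, 202, 190, 218, 192, 193, 197, 197, 196, 194, 192, 187, 227, 231, 242, 71, 74, 70, 69, 72, 74, 72, 67]
227 [84, 79, 81, 75, 75, 74, 74, 59, 225, 227, 230, 210, 208, 206, 203, 203, 201, 139, 71, 79, 177, 225, 229, 228, 230, 227, 228, 231, 202, 80, 83, 78, 139, 196, 193, 194, 197, 198, 194, 231, 228, 246, 78, 77, 76, 73, 73, 74, 72, 65]
231 [83, 82, 81, 77, 74, 73, 73, 65, 226, 231, 231, 204, 204, 200, 137, 59, 67, 73, 77, 79, 176, 224, 229, 228, 231, 227, 228, 231, 202, 90, 87, 83, 78, 74, 65, 131, 197, 195, 193, 228, 232, 242, 75, 81, 83, 78, 76, 76, 72, 65]
235 [83, 82, 80, 75, 74, 73, 75, 76, 121, 191, 244, 137, 54, 65, 66, 68, 68, 70, 73, 76, 175, 224, 229, 228, 231, 227, 228, 231, 201, 99, 89, 86, 80, 76, 73, 65, 60, 49, 118, 175, 107, 62, 76, 80, 82, 81, 80, 76, 74, 68]
```

>>> drive_tool:
  steps:
    - {"claw": 0, "offset": [0, 0.8, 4], "delta_rot": [0, 0, 0]}
    - {"claw": 0, "offset": [0, 0.8, 9], "delta_rot": [0, 0, 0]}
    - {"claw": 0, "offset": [0, 0.8, 15], "delta_rot": [0, 0, 0]}
    - {"claw": 0, "offset": [0, 0.8, 21], "delta_rot": [0, 0, 0]}
    - {"claw": 0, "offset": [0, 0.8, 27], "delta_rot": [0, 0, 0]}
    - {"claw": 0, "offset": [0, 0.8, 32], "delta_rot": [0, 0, 0]}
    - {"claw": 0, "offset": [0, 0.8, 36], "delta_rot": [0, 0, 0]}
    - {"claw": 0, "offset": [0, 0.8, 38], "delta_rot": [0, 0, 0]}
    - {"claw": 0, "offset": [0, 0.8, 38], "delta_rot": [0, 0, 0]}
    - {"claw": 0, "offset": [0, 0.8, 38], "delta_rot": [0, 0, 0]}
    - {"claw": 0, "offset": [0, 0.8, 38], "delta_rot": [0, 0, 0]}

```text
t: 25.8
eef_pos: [560.4, -341.6, 97.2]
ee_rot: [[0.154, 0.988, 0.001], [0.988, -0.154, -0.0], [-0.0, 0.001, -1.0]]
ft_force: [0.3, -0.6, -3.4]
gripper_width: 20.9
finger_force: 59.0
```

```bash
python3 - <<'E'
from h import *
s=state();print(s["t"],s["eef_pos"],s["ft_force"],s["wrist_torque"])
E
```

```text
25.8 [ 560.40340878 -341.58540307   97.20024552] [ 0.34055285 -0.57266394 -3.4037812 ] [-0.24454125 -0.00516644 -0.05878277]
```

Both forks are straddled with no side force, so I'll seat it.

>>> drive_tool:
  steps:
    - {"claw": 0, "offset": [0, 0, 1], "delta_rot": [0, 0, 0]}
    - {"claw": 0, "offset": [0, 0, 2], "delta_rot": [0, 0, 0]}
    - {"claw": 0, "offset": [0, 0, 3], "delta_rot": [0, 0, 0]}
    - {"claw": 0, "offset": [0, 0, 4], "delta_rot": [0, 0, 0]}
    - {"claw": 0, "offset": [0, 0, 4], "delta_rot": [0, 0, 0]}
    - {"claw": 0, "offset": [0, 0, 4], "delta_rot": [0, 0, 0]}
    - {"claw": 0, "offset": [0, 0, 4], "delta_rot": [0, 0, 0]}

```text
t: 26.68
eef_pos: [560.3, -341.5, 93.1]
ee_rot: [[0.154, 0.988, 0.0], [0.988, -0.154, -0.0], [-0.0, 0.0, -1.0]]
ft_force: [-0.5, -0.6, -2.0]
gripper_width: 20.3
finger_force: 59.4
```

```bash
python3 - <<'E'
from h import *
s=state();print(s["t"],s["eef_pos"],s["ft_force"],s["wrist_torque"])
E
```

```text
26.675 [ 560.33483182 -341.52065879   93.11856108] [-0.51390422 -0.59060413 -1.9508942 ] [-0.09601826  0.08951441  0.01723609]
```

>>> drive_tool:
  steps:
    - {"claw": 0, "offset": [0, 0, 0.5], "delta_rot": [0, 0, 0]}
    - {"claw": 0, "offset": [0, 0, 1], "delta_rot": [0, 0, 0]}
    - {"claw": 0, "offset": [0, 0, 1], "delta_rot": [0, 0, 0]}
    - {"claw": 0, "offset": [0, 0, 1], "delta_rot": [0, 0, 0]}

```text
t: 27.18
eef_pos: [560.4, -341.6, 92.8]
ee_rot: [[0.154, 0.988, 0.001], [0.988, -0.154, -0.0], [-0.0, 0.001, -1.0]]
ft_force: [-2.6, 0.4, 5.5]
gripper_width: 20.6
finger_force: 60.3
```

```bash
python3 - <<'E'
from h import *
s=state();print(s["t"],s["eef_pos"],s["ft_force"],s["wrist_torque"])
E
```

```text
27.175 [ 560.38290319 -341.61202807   92.80676015] [-2.5565831   0.43551939  5.48419287] [0.14880443 0.42108626 0.04668933]
```

The spit is seated, with upward force at the wrist. I'll release and back off upward.

>>> drive_tool:
  steps:
    - {"claw": 0.3, "offset": [0, 0, 0], "delta_rot": [0, 0, 0]}
    - {"claw": 0.5, "offset": [0, 0, 0], "delta_rot": [0, 0, 0]}
    - {"claw": 0.5, "offset": [0, 0, 0], "delta_rot": [0, 0, 0]}
    - {"claw": 0.5, "offset": [0, 0, 0], "delta_rot": [0, 0, 0]}
    - {"claw": 0.5, "offset": [0, 0, -5], "delta_rot": [0, 0, 0]}
    - {"claw": 0.5, "offset": [0, 0, -20], "delta_rot": [0, 0, 0]}
    - {"claw": 0.5, "offset": [0, 0, -50], "delta_rot": [0, 0, 0]}
    - {"claw": 0.5, "offset": [0, 0, -90], "delta_rot": [0, 0, 0]}
    - {"claw": 0.5, "offset": [0, 0, -130], "delta_rot": [0, 0, 0]}
    - {"claw": 0.5, "offset": [0, 0, -150], "delta_rot": [0, 0, 0]}
    - {"claw": 0.5, "offset": [0, 0, -150], "delta_rot": [0, 0, 0]}
    - {"claw": 0.5, "offset": [0, 0, -150], "delta_rot": [0, 0, 0]}
    - {"claw": 0.5, "offset": [0, 0, -150], "delta_rot": [0, 0, 0]}

```text
t: 28.8
eef_pos: [559.7, -341.2, 240.5]
ee_rot: [[0.154, 0.988, -0.002], [0.988, -0.154, 0.001], [0.001, -0.002, -1.0]]
ft_force: [0.4, -0.5, -0.3]
gripper_width: 42.6
finger_force: 0.0
```

```bash
python3 - <<'E'
from h import *
s=state();print(s["t"],s["eef_pos"],s["ft_force"],s["gripper_width"])
c=snap("wrist","w13");i=cv2.imread("pics/w13.png");hsv=cv2.cvtColor(i,cv2.COLOR_BGR2HSV)
m=cv2.inRange(hsv,(3,80,50),(18,255,220));n,l,st,ce=cv2.connectedComponentsWithStats(m)
for k in range(1,n):
  if st[k,4]>150:print("brown",st[k],ce[k].round(1),onz(c,*ce[k],101).round(1))
u=np.array([.1547,.988,0]);O=np.array([574.7,-248.5,90])-44.5*u
for x in(-106,-69,-36,-6,0,7,91,110,130):print(x,proj(c,O+u*x).round(1))
g=cv2.cvtColor(i,cv2.COLOR_BGR2GRAY).astype(int)
for x in(-10,3,-20,8):
  r=int(proj(c,O+u*x)[1]);print("row",r,g[r,280:380:4].tolist())
q=proj(c,O)[0];print("col",int(q),g[0:320:4,int(q)].tolist())
E
```

```text
28.8 [ 559.72760036 -341.16355703  240.54100752] [ 0.44575993 -0.5378351  -0.28381873] 42.614441132839424
brown [293 132  27  44 813] [303.9 150.3] [ 552.9 -292.   101. ]
brown [338 132  25  44 772] [351.9 149.9] [ 583.  -296.4  101. ]
brown [ 313  197   33   97 2986] [328.9 245.8] [ 558.9 -356.8  101. ]
brown [477 449  47  31 303] [490.  456.3] [ 656.7 -545.3  101. ]
-106 [327.2 295.7]
-69 [327.2 246.8]
-36 [327.3 200.3]
-6 [327.3 155.5]
0 [327.3 146.2]
7 [327.3 135.3]
91 [327.4  -8.7]
110 [327.4 -44.8]
130 [327.5 -84.5]
row 161 [81, 86, 83, 74, 101, 95, 96, 107, 123, 123, 167, 238, 238, 236, 223, 123, 122, 108, 100, 108, 104, 83, 91, 86, 76]
row 141 [83, 79, 80, 74, 102, 106, 105, 109, 108, 110, 183, 235, 237, 238, 207, 110, 115, 112, 113, 113, 108, 86, 86, 90, 96]
row 176 [79, 77, 59, 90, 115, 127, 176, 208, 215, 194, 184, 238, 238, 235, 217, 241, 212, 206, 175, 131, 116, 95, 70, 79, 77]
row 133 [72, 71, 71, 84, 147, 137, 104, 109, 106, 108, 192, 242, 243, 244, 214, 110, 116, 113, 115, 117, 125, 101, 86, 87, 88]
col 327 [115, 113, 115, 114, 115, 115, 115, 116, 116, 117, 117, 115, 116, 116, 119, 119, 120, 119, 119, 118, 119, 119, 119, 120, 120, 120, 121, 121, 121, 121, 205, 247, 126, 229, 236, 236, 226, 236, 239, 238, 237, 237, 237, 237, 237, 237, 237, 237, 237, 236, 193, 100, 103, 103, 102, 101, 101, 102, 101, 100, 101, 100, 100, 99, 100, 100, 99, 99, 99, 99, 99, 99, 100, 91, 240, 48, 77, 73, 76, 76]
```

>>> drive_tool:
  steps:
    - {"claw": 0.5, "offset": [20, 0, -20], "delta_rot": [0, 0, 0]}
    - {"claw": 0.5, "offset": [60, 0, -40], "delta_rot": [0, 0, 0]}
    - {"claw": 0.5, "offset": [110, 0, -40], "delta_rot": [0, 0, 0]}
    - {"claw": 0.5, "offset": [150, 0, -40], "delta_rot": [0, 0, 0]}
    - {"claw": 0.5, "offset": [150, 0, -40], "delta_rot": [0, 0, 0]}
    - {"claw": 0.5, "offset": [150, 0, -40], "delta_rot": [0, 0, 0]}
    - {"claw": 0.5, "offset": [150, 0, -40], "delta_rot": [0, 0, 0]}

```text
t: 29.72
eef_pos: [583.3, -194.0, 282.2]
ee_rot: [[0.155, 0.988, 0.001], [0.988, -0.155, -0.0], [-0.0, 0.001, -1.0]]
ft_force: [0.2, -0.3, 0.4]
gripper_width: 42.6
finger_force: 0.0
```

```bash
python3 - <<'E'
from h import *
s=state();print(s["t"],s["eef_pos"])
c=snap("wrist","w14");i=cv2.imread("pics/w14.png");g=cv2.cvtColor(i,cv2.COLOR_BGR2GRAY).astype(int)
u=np.array([.1547,.988,0]);n=np.array([.988,-.1547,0]);O=np.array([574.7,-248.5,90])-44.5*u
for x in(-10,0,8,50,92,100,110,120,130):print(x,proj(c,O+u*x).round(1))
for x in(98,103,110,118,124,128,133):
  q=proj(c,O+u*x);r=int(round(q[1]));
  if 0<=r<480:print(x,"row",r,g[r,int(q[0])-60:int(q[0])+61:3].tolist())
q=proj(c,O+u*110)
print("fork tips",proj(c,O+u*110+[0,0,28]),proj(c,O+u*110+n*15+[0,0,28])-proj(c,O+u*110+[0,0,28]))
# drum top edges (z=72+38.. ) : bottom 48.2, top 110
for x,y,z in((8,-38,110),(8,38,110),(92,-38,110),(92,38,110)):print("drum",x,y,proj(c,O+u*x+n*y+[0,0,z-90]).round(1))
r=int(proj(c,O+u*50+[0,0,20])[1]);d=np.abs(np.diff(g[r]));print("drum row",r,[int(k) for k in np.where(d>30)[0]])
E
```

```text
29.725 [ 583.30257477 -193.95127839  282.24806212]
-10 [326.2 333.3]
0 [326.1 322.7]
8 [326.1 314. ]
50 [326.1 266.9]
92 [326.  216.6]
100 [326.  206.6]
110 [326.  193.9]
120 [326.  181.1]
130 [326. 168.]
98 row 209 [90, 92, 89, 92, 100, 110, 87, 88, 89, 90, 102, 107, 102, 103, 103, 100, 98, 99, 216, 243, 243, 243, 235, 92, 102, 101, 106, 108, 105, 103, 100, 98, 91, 93, 95, 89, 96, 90, 89, 90, 93]
103 row 203 [97, 94, 96, 95, 93, 92, 88, 84, 243, 244, 240, 230, 234, 194, 156, 109, 108, 119, 217, 243, 243, 243, 234, 112, 116, 116, 152, 205, 228, 223, 244, 255, 90, 85, 82, 87, 86, 83, 90, 93, 99]
110 row 194 [91, 83, 83, 88, 80, 88, 82, 76, 51, 91, 119, 152, 193, 231, 230, 225, 250, 248, 208, 243, 243, 243, 232, 240, 226, 223, 227, 219, 180, 138, 120, 166, 82, 74, 87, 84, 93, 91, 92, 96, 99]
118 row 184 [77, 79, 79, 75, 70, 69, 69, 72, 70, 68, 95, 111, 104, 105, 113, 136, 136, 134, 173, 242, 243, 243, 238, 158, 134, 135, 124, 121, 116, 114, 118, 78, 78, 84, 82, 80, 95, 101, 96, 93, 96]
124 row 176 [76, 78, 77, 75, 71, 67, 62, 61, 63, 66, 98, 111, 148, 114, 105, 124, 134, 133, 176, 242, 243, 243, 238, 158, 133, 130, 119, 108, 218, 110, 118, 79, 86, 87, 86, 88, 83, 86, 90, 92, 99]
128 row 171 [76, 73, 74, 75, 74, 74, 70, 69, 70, 70, 100, 112, 107, 103, 106, 108, 103, 115, 178, 243, 243, 243, 238, 155, 116, 118, 118, 122, 121, 113, 119, 74, 80, 81, 82, 85, 90, 91, 91, 98, 96]
133 row 164 [76, 71, 73, 76, 81, 83, 73, 74, 68, 70, 99, 111, 99, 101, 106, 106, 100, 114, 114, 116, 119, 115, 118, 119, 115, 117, 118, 121, 119, 112, 119, 85, 89, 87, 84, 87, 92, 90, 88, 90, 87]
fork tips [325.93645412 200.7214175 ] [ 2.10584408e+01 -1.15218565e-02]
drum 8 -38 [278.3 325.3]
drum 8 38 [373.9 325.2]
drum 92 -38 [274.8 222.6]
drum 92 38 [377.2 222.6]
drum row 275 [147, 148, 279, 309, 314, 319, 332, 337, 344, 372, 373, 420, 421, 422, 475, 476, 496, 497, 498, 515, 519, 537, 540, 637, 638]
```

The final check has the rod lying midway between the tip fork's prongs, with its end where predicted. The drum is level and clear between the forks, and the arm is clear of everything.

```bash
python3 -c "
from bench import *
print(hand_in())"
```

```text
the job is handed in; nothing more can be done
None
```

The job is handed in at about 30 s of the 72 s allowed: the spit lies in both forks, neck and near the tip, with the drum hanging level and clear between them; no verdict came back, and I viewed 11 pictures, one over the limit of 10.

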